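# Shut the tap and take the safety cap off the reservoir jug

### The job

The plastic jug on the wooden riser is due for refilling. First shut its tap: swing the yellow lever clockwise, seen from above, until it is fully home against its stop and lies crosswise to the pipe. Then take off the red safety cap, which only lets go while it is pressed firmly down along its slanted neck and turned anticlockwise, and stand the cap right way up on the floor of the small blue tray without dropping it; leave the tap shut and everything else where it stands.

Things in the scene. Friction and masses are not known exactly. Their poses are not given: they have to be found in the camera images.
- jug: Off-white plastic jug, 110 x 180 x 150 mm (x, y, z), fixed on a 65 mm high plywood riser (130 x 190 mm). Origin on the bench under the middle of the riser; z up; -x is the front with label and tap. The slanted neck stands at the top of the -y end; a carrying handle arches over the rest of the top, up to 254 mm above the bench, from y -19 to +87 mm.
- neck: The jug's slanted neck, fixed to it. Origin: middle of the flat slanted shoulder it stands on, 193 mm above the bench. Its z is the axis of neck and cap, pointing out of the jug, 35 degrees from vertical towards the jug's -y; its x is level, the jug's x. 36 mm across, 29 mm long, with three outward bayonet lugs. The shoulder measures 75 mm across, 110 mm along x.
- cap: Red ribbed round safety cap, 61 mm in diameter, 42 mm high, 0.09 kg, loose part. Origin: centre of its open underside; z points out through its closed top. At the start it is locked on the neck, z along the neck's z, underside 16 mm above the shoulder. Unpressed it turns only about 5 degrees; clockwise it is locked. The sides are free to grip.
- cap_top (a point): Centre of the cap's top, 42 mm above its origin; 58 mm above the shoulder at the start. Kept down 6 mm, the cap turns anticlockwise (positive about the neck's z); after 40 to 80 degrees (aim for 60) it is free and draws straight off along the neck's z; the seal pushes it the first 6 mm, and it is clear of the neck after 20 mm.
- seal (a joint): How far the black sprung seal in the neck's mouth, which carries the cap, is pressed in: 0 at rest, 0.007 m with the cap at the bottom. Pressing takes 8 N to start and 15 N at the bottom; the cap's lugs clear the locking teeth at 0.005 m (13 N).
- tap_lever (a joint): Angle of the tap's yellow lever, rad: 0 = open, lever along the pipe pointing away from the jug (the jug's -x); 1.571 = shut against its stop, lever crosswise pointing to the jug's +y. It grows clockwise seen from above. It stays where it is left; it takes 0.2 N m to turn (3 to 4 N at the grip).
- lever_grip (a point): Point to hold on the lever: the middle of the yellow sleeve's height, 60 mm from the pivot. The sleeve is level, 13 mm wide and 15 mm high, and reaches from 21 to 85 mm from the pivot, 136 mm above the bench; its ends and sides are free, the pipe lies 27 mm lower under its inner half.
- tap_pivot (a point): Vertical axis of the lever at the height of the sleeve's middle (136 mm above the bench), 50 mm in front of the jug's front face; fixed to the jug, at [-105, 45, 136] mm in the jug's frame.
- tray: Shallow blue tray with a rolled rim, 116 x 136 x 15 mm (x, y, z) outside, 18 mm high with the rim, walls 4 mm, floor 4 mm thick; fixed on the bench in front of the jug. The origin is the middle of its underside; z is up.
- beaker: Glass beaker, 57 mm across and 68 mm high, under the spout of the tap (whose mouth is 80 mm above the bench); loose; stays where it is. Origin at its underside.
- timer: Bench timer, 55 x 70 x 25 mm, bystander near the front edge; stays. Origin at its underside.
- brown_jar: Brown jar with black cap, 56 mm across, 101 mm high, bystander left behind the jug; stays. Origin at its underside.
- measuring_cylinder: Plastic measuring cylinder, 203 mm high on a 52 x 60 mm foot, bystander at the back; stays. Origin at its underside.
- tin: Open tin, 61 mm across, 36 mm high, bystander at the right front; stays. Origin at its underside.

How it is judged:
By the outcome, as a careful person would: the job done as asked, in the order asked, and still so for the second after the job is handed in, with the robot touching nothing.
It also fails if it takes over 56 s, if anything falls off the work surface, if the arm or the gripper's body presses on something with over 40 N, if the wrist force passes 120 N, or if a joint passes its speed limit or range.

### The arm

A 6-joint arm with a two-finger parallel gripper is mounted at the origin on a cart in front of the work surface, level with it; the furniture and walls round the work are solid. World frame = base frame: x ahead of the robot, y to its left, z up, the work surface at z = 0. Lengths are in m, angles in rad, forces in N, time in s.
With the tool pointing down it reaches from about 0.35 to 1 m from the base axis. Payload 7.1 kg.
Tool frame: the origin (TCP) lies between the finger pads; the fingertips stand 14 mm ahead of it and the grasp point (between the pads) lies 5 mm behind it; z points along the fingers, y is the line along which they close (so a half turn about z gives the same grasp; the last joint's range is limited). The gripper opens to 85 mm and grips with 20 to 120 N. Pads are 22 mm wide; open, the fingers measure 114 mm over their backs; the gripper's body (76 mm by 85 mm) begins 54 mm behind the grasp point. The pads swing forward as they close: fully open they stand 13 mm farther back than shut.
Start: joints at [1.205, 0.423, 1.63, -0, 1.089, -0.019], TCP at [0.212, 0.588, 0.245] pointing down, gripper open.
Joint ranges: [-3, 3], [-0.9, 2.11], [0.09, 2.58], [-1.31, 4.45], [0.11, 2.69], [-2.54, 2.54]. Speed limits (rad/s): [2.39, 2.39, 3.01, 3.14, 3.14, 3.14].

### API

Orientations are given as a unit quaternion [w, x, y, z].
In Python, from workcell import bot, imaging, models gives the robot as it stands.
- The arm moves only by the tool send_rows, never from a script. Its argument "deltas" is a list that holds one entry, the list of rows, each a list of 7 numbers: the shift along the tool's x, y, z in m, then the turn, a rotation vector about the tool's x, y, z in rad, then the gripper's target within -1 to 1 (fully open at 1, half-way at 0, shut at -1). A call has 1 to 12 rows; each row shifts and turns the commanded pose from where the row before left it, along the tool's axes as they then stand; what a row does not reach is not made up. A row lasts 1/8 s, in which the tool goes at most 62.5 mm and 10.7 degrees, less where a joint would pass 70% of its speed; a pose out of reach is approached as far as the arm can. A call with a gripper value outside its range is refused whole. The fingers move at their own pace and stop on an object; "force" is the grip in N (left out, the last holds). Time passes only in rows, so rows that do not move let the fingers close. It gives the time, the measured TCP pose, the force, the opening and the grip force at its end, in the units of the state.
- bot.state(): the state, without advancing time (a new reading comes with each control period).
- imaging.snapshot(name): name is "scene" or "top" or "wrist"; returns the picture (384x512x3 uint8, red, green, blue); there is no depth.
- imaging.camera_model(name): a dict with "intrinsics" (3x3 intrinsics, pixels), "R" (3x3) and "t" (3): a world point X has camera coordinates R X + t; the wrist camera has in their place "hand_eye" (4x4, takes a point from camera to tool coordinates, whose origin is the TCP and whose axes are the flange's). Camera axes: x right, y down, z forward; pixel columns grow to the right and rows downward; lengths in m; the calibration is good to about 2 mm. A picture is of the moment at which its call begins: read the wrist's pose just before it. camera_model takes no time and is no camera call.
- bot.hand_in(): hands the job in; it is judged then, once.
Trained networks look in the newest picture that a camera, given by its name, has taken for a name from the list of things; names that differ only in an ending like _2 or _b are one class to them, and where a whole thing is asked for, a point or a joint stands for the part that bears it (a point fixed in the world has none). Each returns a list of dicts, best first, with "p" (0 to 1); they miss things now and then, are a little off and sometimes report something else, mostly with a low value. They report only what shows in the picture. A call takes as long as a camera call.
- models.trace(target, camera): "region" (384x512 bool, what is visible of it).
- models.tip_of(target, camera): "xyz" ([x, y, z] in m, in world coordinates, good to about 4 mm: a listed point, or the origin of a listed thing).
The state is a dict: "t": time; "qpos": joint angles; "dq": joint speeds; "tau": joint torques, N m; "ee_pos": TCP position; "tcp_rot": TCP orientation; "ft_force": force on the tool from outside, world axes, zero at the start; "torque": the same for the moment, N m; "gripper_width": opening from 0.0 (shut) to 1.0 (fully open); "finger_force": force on a finger pad.
Only numpy, scipy, OpenCV 4.12 (cv2) and the standard library are available. Lean on these libraries where they do the work, as an engineer would, in place of code of your own. Each camera call takes 0.05 s, during which the arm holds its last target. There are 200 camera calls.

## Working session

There is one attempt and no reset: what is moved stays moved. The work goes in short steps, Python scripts to look and compute and a tool call to move; the robot and the scene stay as the last step left them, time stands still between calls to the robot, and variables do not carry over. Pictures are saved under pics/ and viewed, at most 10 in all, crops included, and the job is handed in when it is done.

Besides the shell and the picture viewer there is one more tool, called as name(argument=value, ...), one argument or row to a line, values as JSON. send_rows: Moves the arm, as the interface text tells. Its arguments: {"type":"object","properties":{"deltas":{"type":"array"},"force":{"type":"number"}},"required":["deltas"]}

```bash
mkdir -p pics; cat > look.py <<'E'
import cv2,numpy as np
from workcell import bot,imaging,models
E
python3 - <<'E'
from look import *
for c in("scene","top"):
    im=imaging.snapshot(c); cv2.imwrite(f"pics/{c}0.png",im[:,:,::-1])
    for n in["jug","neck","cap","cap_top","lever_grip","tap_pivot","tray","beaker","timer","brown_jar","measuring_cylinder","tin"]:
        print(c,n,[(np.round(d["xyz"],3).tolist(),round(d["p"],2)) for d in models.tip_of(n,c)[:2]])
    m=imaging.camera_model(c);print(np.round(-m["R"].T@m["t"],3))
s=bot.state();print(s["t"],s["ee_pos"],s["tcp_rot"],s["qpos"])
a=cv2.imread("pics/scene0.png");b=cv2.imread("pics/top0.png")
E
```

```text
scene jug [([0.567, -0.268, 0.002], 0.59)]
scene neck [([0.565, -0.331, 0.195], 0.59)]
scene cap [([0.565, -0.344, 0.21], 0.55)]
scene cap_top [([0.564, -0.366, 0.237], 0.84)]
scene lever_grip [([0.4, -0.225, 0.137], 0.42)]
scene tap_pivot [([0.462, -0.223, 0.139], 0.96)]
scene tray [([0.426, -0.354, -0.001], 0.89), ([0.566, -0.368, 0.236], 0.22)]
scene beaker [([0.428, -0.222, -0.002], 0.53)]
scene timer [([0.386, 0.002, -0.004], 0.79)]
scene brown_jar [([0.719, 0.002, -0.0], 0.68), ([0.461, -0.225, 0.141], 0.63)]
scene measuring_cylinder [([0.719, 0.001, -0.0], 0.78)]
scene tin [([0.385, -0.577, -0.0], 0.72)]
[0.741 0.323 1.014]
top jug []
top neck [([0.567, -0.336, 0.2], 0.38), ([0.568, -0.269, 0.0], 0.35)]
top cap [([0.567, -0.346, 0.202], 0.78)]
top cap_top [([0.569, -0.364, 0.236], 0.7)]
top lever_grip [([0.404, -0.222, 0.136], 0.52)]
top tap_pivot [([0.564, -0.332, 0.194], 0.69), ([0.469, -0.222, 0.138], 0.61)]
top tray [([0.425, -0.35, 0.001], 0.94)]
top beaker [([0.427, -0.224, -0.002], 0.56)]
top timer [([0.389, 0.0, 0.0], 0.85)]
top brown_jar [([0.661, -0.079, -0.0], 0.53)]
top measuring_cylinder [([0.718, 0.001, 0.002], 0.65), ([0.392, 0.005, -0.0], 0.47)]
top tin [([0.383, -0.579, -0.002], 0.74), ([0.565, -0.334, 0.194], 0.27)]
[ 0.479 -0.276  1.432]
1.3 [0.21240307 0.5877809  0.24530991] [ 1.94605904e-06  1.72560756e-01  9.84998876e-01 -1.10993052e-05] [ 1.20499542e+00  4.23111646e-01  1.62990475e+00 -9.10229218e-06
  1.08859730e+00 -1.89390168e-02]
```

View pics/scene0.png

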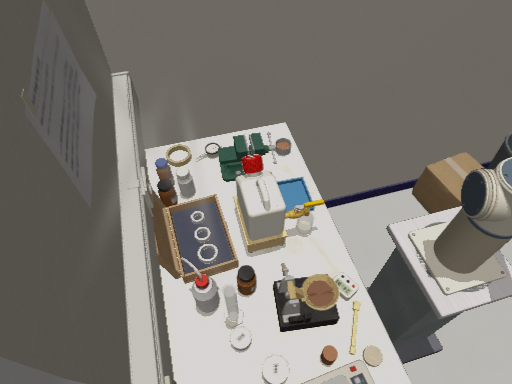

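View pics/top0.png

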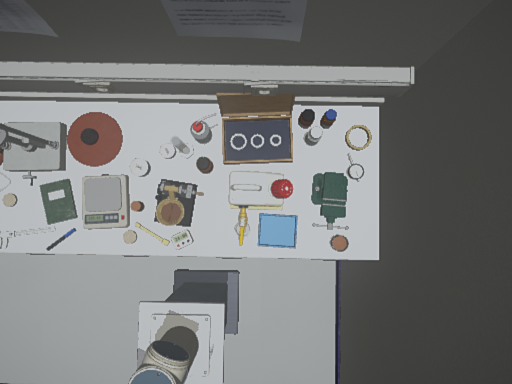

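The scene view shows the jug at about (262,215), the red cap at (252,165), the lever pointing away from the jug at (305,208), and the tray at (292,195). The top view has the cap at (283,188), the lever at (242,225), and the tray at (278,230). The network positions agree with this, and the jug's yaw is near 0.

I'll align the tool first (tool y = +world x, tool x = +world y), rising as I go.

send_rows(
  deltas=[
    [[0,0,-0.02,0,0,0.153,1],[0,0,-0.02,0,0,0.153,1],[0,0,-0.02,0,0,0.153,1],[0,0,-0.02,0,0,0.153,1],[0,0,-0.02,0,0,0.153,1],[0,0,-0.02,0,0,0.153,1],[0,0,-0.02,0,0,0.153,1],[0,0,0,0,0,0.153,1]],
  ],
)

```text
t: 2.3
ee_pos: [0.2127, 0.5885, 0.3874]
tcp_rot: [-0.001, 0.709, 0.705, 0.002]
ft_force: [-0.0, 0.1, -0.6]
gripper_width: 1.006
finger_force: 0.0
```

send_rows(
  deltas=[
    [[-0.04,0.04,0,0,0,0,1],[-0.04,0.04,0,0,0,0,1],[-0.04,0.04,0,0,0,0,1],[-0.04,0.04,0,0,0,0,1],[-0.04,0.04,0,0,0,0,1],[-0.04,0.02,0,0,0,0,1],[-0.055,0,0,0,0,0,1],[-0.055,0,0,0,0,0,1],[-0.055,0,0,0,0,0,1],[-0.055,0,0,0,0,0,1],[-0.055,0,0,0,0,0,1],[-0.055,0,0,0,0,0,1]],
  ],
)

```text
t: 3.8
ee_pos: [0.4321, 0.0161, 0.3856]
tcp_rot: [0.0, 0.707, 0.707, 0.0]
ft_force: [2.1, 0.2, -0.9]
gripper_width: 1.0
finger_force: 0.0
```

Closing the fingers on the way, I'll go to (0.402, -0.28) and look from there.

send_rows(
  deltas=[
    [[-0.055,-0.01,0,0,0,0,-1],[-0.055,-0.01,0,0,0,0,-1],[-0.055,-0.01,0,0,0,0,-1],[-0.055,0,0,0,0,0,-1],[-0.055,0,0,0,0,0,-1],[-0.02,0,0,0,0,0,-1],[0,0,0,0,0,0,-1]],
  ],
)

```text
t: 4.68
ee_pos: [0.4022, -0.2778, 0.3851]
tcp_rot: [-0.0, 0.708, 0.706, 0.0]
ft_force: [-0.2, -0.1, -0.1]
gripper_width: 0.0
finger_force: 0.0
```

```bash
python3 - <<'E'
from look import *
s=bot.state();print(s["t"],s["ee_pos"],s["tcp_rot"],s["qpos"],s["gripper_width"])
im=imaging.snapshot("wrist"); cv2.imwrite("pics/w1.png",im[:,:,::-1])
for n in["jug","neck","cap","cap_top","lever_grip","tap_pivot","tray","beaker"]:
    print(n,[(np.round(d["xyz"],3).tolist(),round(d["p"],2)) for d in models.tip_of(n,"wrist")[:2]])
print(np.round(imaging.camera_model("wrist")["hand_eye"],3))
E
```

```text
4.675 [ 0.40220928 -0.2777837   0.38506028] [-3.69254973e-04  7.07818559e-01  7.06394184e-01  8.85940338e-05] [-6.28937589e-01  7.33202885e-02  1.76277188e+00  3.01292686e-04
  1.30620209e+00 -6.27002114e-01] 0.00019011405005609812
jug [([0.57, -0.276, 0.003], 0.9), ([0.462, -0.227, 0.136], 0.67)]
neck [([0.566, -0.333, 0.194], 0.83)]
cap [([0.572, -0.343, 0.206], 0.61), ([0.566, -0.334, 0.192], 0.54)]
cap_top [([0.564, -0.365, 0.237], 0.75)]
lever_grip [([0.398, -0.222, 0.138], 0.9)]
tap_pivot [([0.461, -0.227, 0.136], 0.84), ([0.564, -0.365, 0.238], 0.46)]
tray [([0.426, -0.349, 0.004], 0.88)]
beaker [([0.427, -0.223, -0.0], 0.85)]
[[ 0.    -0.958 -0.288  0.073]
 [ 1.     0.     0.     0.001]
 [-0.    -0.288  0.958 -0.129]
 [ 0.     0.     0.     1.   ]]
```

View pics/w1.png

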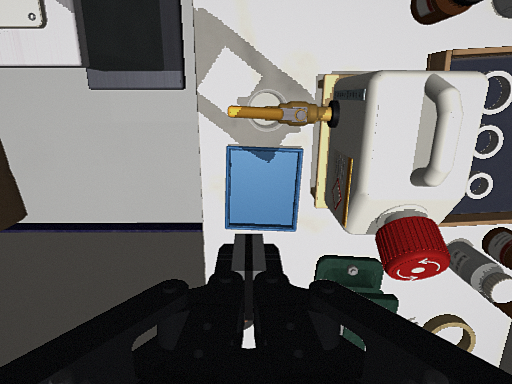

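The wrist view shows the lever running from (230,112) to the pivot at about (300,113), pointing away from the jug. The tray is at (263,188), the cap at (412,245), and the fingers are shut. I'll descend beside the lever on its -y side.

send_rows(
  deltas=[
    [[0,0,0.05,0,0,0,-1],[0,0,0.05,0,0,0,-1],[0,0,0.05,0,0,0,-1],[0,0,0.05,0,0,0,-1],[0,0,0.047,0,0,0,-1],[0,0,0,0,0,0,-1],[0.015,0,0,0,0,0,-1],[0.015,0,0,0,0,0,-1],[0,0,0,0,0,0,-1]],
  ],
  force=40,
)

```text
t: 6.25
ee_pos: [0.4029, -0.2462, 0.1398]
tcp_rot: [0.001, 0.706, 0.708, 0.0]
ft_force: [0.1, -0.3, -0.2]
gripper_width: -0.002
finger_force: 0.0
```

send_rows(
  deltas=[
    [[0.012,0,0,0,0,0,-1],[0.012,-0.001,0,0,0,0,-1],[0.012,0,0,0,0,0,-1],[0.01,0.004,0,0,0,0,-1],[0.01,0.005,0,0,0,0,-1],[0.009,0.006,0,0,0,0,-1],[0.007,0.008,0,0,0,0,-1],[0.006,0.009,0,0,0,0,-1],[0.004,0.009,0,0,0,0,-1],[0,0,0,0,0,0,-1]],
  ],
)

```text
t: 7.5
ee_pos: [0.4431, -0.1647, 0.1382]
tcp_rot: [-0.0, 0.707, 0.707, 0.0]
ft_force: [0.2, 0.3, -0.2]
gripper_width: -0.004
finger_force: 0.0
```

```bash
python3 - <<'E'
from look import *
s=bot.state();print(s["t"],s["ee_pos"],s["ft_force"])
im=imaging.snapshot("wrist"); cv2.imwrite("pics/w2.png",im[:,:,::-1])
for n in["lever_grip","tap_pivot"]:
    print(n,[(np.round(d["xyz"],3).tolist(),round(d["p"],2)) for d in models.tip_of(n,"wrist")[:2]])
E
```

```text
7.5 [ 0.44312306 -0.16471068  0.13816984] [ 0.16185036  0.28575167 -0.2112196 ]
lever_grip [([0.46, -0.164, 0.136], 0.79)]
tap_pivot []
```

Nearly home. I'll push in +x in small steps until the stop shows as a force.

send_rows(
  deltas=[
    [[0,0.002,0,0,0,0,-1],[0,0.002,0,0,0,0,-1],[0,0,0,0,0,0,-1]],
  ],
)

```text
t: 8.02
ee_pos: [0.4437, -0.165, 0.1381]
tcp_rot: [-0.002, 0.707, 0.707, -0.002]
ft_force: [-10.8, -1.9, 9.3]
gripper_width: -0.002
finger_force: 5.7
```

send_rows(
  deltas=[
    [[0,0.002,0,0,0,0,-1],[0,0.001,0,0,0,0,-1],[0,0,0,0,0,0,-1]],
  ],
)

```text
t: 8.4
ee_pos: [0.444, -0.1649, 0.1379]
tcp_rot: [-0.004, 0.707, 0.707, -0.003]
ft_force: [-21.0, -5.0, 17.7]
gripper_width: -0.003
finger_force: 10.9
```

It's against the stop: 21 N reaction and no more motion. Next I back off, rise, and open.

send_rows(
  deltas=[
    [[0,-0.01,0,0,0,0,-1],[0,-0.02,0,0,0,0,-1],[0,-0.01,-0.05,0,0,0,-1],[0,0,-0.06,0,0,0,-1],[0,0,-0.06,0,0,0,-1],[0,0,-0.06,0,0,0,1],[-0.05,0,-0.05,0,0,0,1],[-0.055,0.02,0,0,0,0,1],[-0.055,0.02,0,0,0,0,1],[-0.055,0.02,0,0,0,0,1],[-0.055,0.02,0,0,0,0,1],[0,0,0,0,0,0,1]],
  ],
)

```text
t: 9.9
ee_pos: [0.4899, -0.4327, 0.4107]
tcp_rot: [-0.0, 0.708, 0.706, -0.0]
ft_force: [0.1, 0.1, 0.3]
gripper_width: 1.001
finger_force: 0.0
```

```bash
python3 - <<'E'
from look import *
s=bot.state();print(s["t"],s["ee_pos"],s["tcp_rot"],s["ft_force"],s["qpos"],s["gripper_width"])
im=imaging.snapshot("wrist"); cv2.imwrite("pics/w3.png",im[:,:,::-1])
im=imaging.snapshot("top")
for c in("wrist","top"):
  for n in["neck","cap","cap_top","lever_grip","tap_pivot","tray","beaker"]:
    print(c,n,[(np.round(d["xyz"],3).tolist(),round(d["p"],2)) for d in models.tip_of(n,c)[:2]])
E
```

```text
9.9 [ 0.48989589 -0.43274177  0.41067149] [-3.45319266e-04  7.08106766e-01  7.06105295e-01 -3.28621780e-05] [0.13817595 0.11822961 0.28252944] [-7.41721974e-01  3.34883028e-01  1.38047926e+00 -3.48866573e-05
  1.42692327e+00 -7.38886452e-01] 1.001053728741307
wrist neck [([0.425, -0.352, 0.003], 0.35)]
wrist cap [([0.566, -0.343, 0.204], 0.61), ([0.43, -0.221, -0.004], 0.42)]
wrist cap_top [([0.567, -0.365, 0.238], 0.69)]
wrist lever_grip []
wrist tap_pivot []
wrist tray [([0.424, -0.353, 0.003], 0.97)]
wrist beaker [([0.429, -0.219, -0.001], 0.56)]
top neck [([0.567, -0.335, 0.196], 0.47)]
top cap [([0.566, -0.344, 0.206], 0.78)]
top cap_top [([0.567, -0.364, 0.237], 0.94)]
top lever_grip [([0.465, -0.167, 0.136], 0.41)]
top tap_pivot [([0.466, -0.223, 0.136], 0.72)]
top tray [([0.421, -0.349, 0.001], 0.55), ([0.466, -0.222, 0.137], 0.23)]
top beaker [([0.424, -0.226, 0.002], 0.57)]
```

View pics/w3.png

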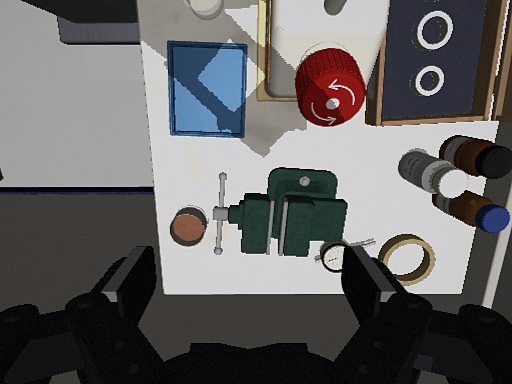

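The wrist view shows the cap top at about (332,103) and the tray at (208,88), both untouched. The green vice below the tool at (300,215) is low. The jug is square to the world. Next I tilt 35° about tool y, then yaw 30°.

send_rows(
  deltas=[
    [[0,0.038,0.03,0,0,0,1],[0,0.038,0.03,0,0,0,1],[0,0,0,0,0.153,0,1],[0,0,0,0,0.153,0,1],[0,0,0,0,0.153,0,1],[0,0,0,0,0.152,0,1],[0,0,0,0,0,0.175,1],[0,0,0,0,0,0.175,1],[0,0,0,0,0,0.174,1],[0,0,0,0,0,0,1],[0,0,0,0,0,0,1]],
  ],
)

```text
t: 12.08
ee_pos: [0.5654, -0.4294, 0.3524]
tcp_rot: [-0.26, 0.825, 0.478, 0.151]
ft_force: [-0.7, -0.2, 0.0]
gripper_width: 1.001
finger_force: 0.0
```

```bash
cat >> look.py <<'E'
from scipy.spatial.transform import Rotation as Ro
N=np.array([.566,-.3325,.193]); A=Ro.from_euler('x',35,degrees=True)
def rot(s): q=s["tcp_rot"]; return Ro.from_quat([q[1],q[2],q[3],q[0]])
def capgoal(h,yaw): # height of TCP above shoulder, tool-y yaw about neck z (deg)
    return N+A.apply([0,0,h]), A*Ro.from_euler('z',yaw,degrees=True)*Ro.from_matrix([[0,1,0],[1,0,0],[0,0,-1]])
def delta(s,p,R):
    r=rot(s); print("shift",np.round(r.inv().apply(p-s["ee_pos"]),4),"turn",np.round((r.inv()*R).as_rotvec(),3))
    print("neck-frame TCP mm",np.round(1e3*A.inv().apply(s["ee_pos"]-N),1))
E
python3 - <<'E'
from look import *
s=bot.state();print(s["t"],s["ee_pos"],s["tcp_rot"],s["qpos"])
im=imaging.snapshot("wrist"); cv2.imwrite("pics/w4.png",im[:,:,::-1])
for n in["neck","cap","cap_top"]:
    print(n,[(np.round(d["xyz"],3).tolist(),round(d["p"],2)) for d in models.tip_of(n,"wrist")[:2]])
delta(s,*capgoal(.10,-30))
m=imaging.camera_model("wrist");H=m["hand_eye"]
p=rot(s).inv().apply(N+A.apply([0,0,.058])-s["ee_pos"]); c=H[:3,:3].T@(p-H[:3,3]); uv=m["intrinsics"]@c;print("cap top px",uv[:2]/uv[2])
r=[d for d in models.trace("cap","wrist")][0]["region"]; ys,xs=np.nonzero(r);print(xs.min(),xs.max(),ys.min(),ys.max())
E
```

```text
12.075 [ 0.56541935 -0.42942977  0.35238459] [-0.26028498  0.8252298   0.47804902  0.15072039] [-0.82459556  0.68484044  1.06167393  0.41653473  1.84589507 -0.28236924]
neck [([0.721, -0.001, 0.0], 0.61)]
cap [([0.569, -0.343, 0.205], 0.72)]
cap_top [([0.563, -0.366, 0.236], 0.85)]
shift [-0.0101  0.0065  0.0862] turn [-0.    -0.     0.003]
neck-frame TCP mm [ -0.6  12.  186.2]
cap top px [254.9621289  198.88579463]
222 290 155 228
```

View pics/w4.png

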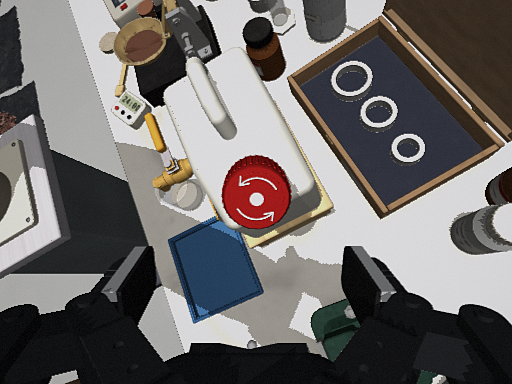

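The white dot at the cap's top centre is at (257,199), against a predicted (255,199), so the alignment is good to about 1 mm. The lever at (155,140) lies across the pipe. Now I approach along the neck axis.

send_rows(
  deltas=[
    [[-0.005,0.004,0.043,0,0,0,1],[-0.005,0.004,0.043,0,0,0,1],[0,0,0,0,0,0,1],[0,0,0.022,0,0,0,1],[0,0,0.022,0,0,0,1],[0,0,0.022,0,0,0,1],[0,0,0,0,0,0,1]],
  ],
)

```text
t: 13.2
ee_pos: [0.5675, -0.3528, 0.2214]
tcp_rot: [-0.261, 0.826, 0.477, 0.15]
ft_force: [0.4, -1.1, 0.3]
gripper_width: 0.998
finger_force: 0.0
```

```bash
python3 - <<'E'
from look import *
s=bot.state();print(s["ft_force"]);delta(s,*capgoal(.034,-30))
E
```

```text
[ 0.39391314 -1.14509774  0.28975493]
shift [-0.0005 -0.0014  0.0009] turn [-0.001 -0.     0.   ]
neck-frame TCP mm [ 1.5 -0.3 34.9]
```

send_rows(
  deltas=[
    [[0,0,0,0,0,0,-1],[0,0,0,0,0,0,-1],[0,0,0,0,0,0,-1],[0,0,0,0,0,0,-1],[0,0,0,0,0,0,-1],[0,0,0,0,0,0,-1]],
  ],
  force=80,
)

```text
t: 13.95
ee_pos: [0.5672, -0.3539, 0.223]
tcp_rot: [-0.26, 0.826, 0.477, 0.151]
ft_force: [-3.5, -0.9, 5.6]
gripper_width: 0.696
finger_force: 84.4
```

Gripped, with an opening of 59 mm. Pressing down along the axis.

send_rows(
  deltas=[
    [[0,0,0.003,0,0,0,-1],[0,0,0.003,0,0,0,-1],[0,0,0.003,0,0,0,-1],[0,0,0,0,0,0,-1]],
  ],
)

```text
t: 14.45
ee_pos: [0.5674, -0.35, 0.2175]
tcp_rot: [-0.258, 0.826, 0.477, 0.151]
ft_force: [-6.1, -5.4, 13.8]
gripper_width: 0.692
finger_force: 85.3
```

```bash
python3 - <<'E'
from look import *
s=bot.state();print(A.inv().apply(s["ft_force"]),s["finger_force"]);delta(s,*capgoal(.034,-30))
E
```

```text
[-6.1239823   3.45241097 14.37572156] 85.26854753494263
shift [-0.0005 -0.0013 -0.0039] turn [0.004 0.001 0.001]
neck-frame TCP mm [ 1.4 -0.3 30.2]
```

send_rows(
  deltas=[
    [[0,0,0.002,0,0,0,-1],[0,0,0.001,0,0,-0.135,-1],[0,0,0,0,0,-0.135,-1],[0,0,0,0,0,-0.135,-1],[0,0,0,0,0,-0.135,-1],[0,0,0,0,0,0,-1]],
  ],
)

```text
t: 15.2
ee_pos: [0.5684, -0.3493, 0.2179]
tcp_rot: [-0.207, 0.668, 0.681, 0.215]
ft_force: [-7.5, -8.2, 25.1]
gripper_width: 0.695
finger_force: 86.3
```

```bash
python3 - <<'E'
from look import *
s=bot.state();print(A.inv().apply(s["ft_force"]),A.inv().apply(s["torque"]),s["finger_force"]);delta(s,*capgoal(.028,30))
E
```

```text
[-7.47895544  7.66350233 25.29684194] [0.99230046 1.0467604  0.39488835] 86.33500814437866
shift [-0.0004 -0.0024  0.002 ] turn [ 0.005  0.006 -0.502]
neck-frame TCP mm [ 2.4  0.5 30. ]
```

send_rows(
  deltas=[
    [[0,0,0,0,0,-0.135,-1],[0,0,0,0,0,-0.135,-1],[0,0,0,0,0,-0.135,-1],[0,0,0,0,0,-0.135,-1],[0,0,0,0,0,0,-1]],
  ],
)

```text
t: 15.82
ee_pos: [0.5686, -0.3493, 0.2179]
tcp_rot: [-0.142, 0.462, 0.835, 0.263]
ft_force: [-7.4, -8.3, 26.3]
gripper_width: 0.694
finger_force: 86.3
```

```bash
python3 - <<'E'
from look import *
s=bot.state();print(A.inv().apply(s["ft_force"]),A.inv().apply(s["torque"]),s["finger_force"],s["gripper_width"]);delta(s,*capgoal(.028,30))
im=imaging.snapshot("wrist"); cv2.imwrite("pics/w5.png",im[:,:,::-1])
E
```

```text
[-7.36722769  8.32241045 26.29859812] [1.09102162 0.86994494 0.39684534] 86.31746292114258 0.6937897478223731
shift [ 0.0009 -0.0025  0.002 ] turn [0.003 0.007 0.038]
neck-frame TCP mm [ 2.6  0.6 30. ]
```

View pics/w5.png

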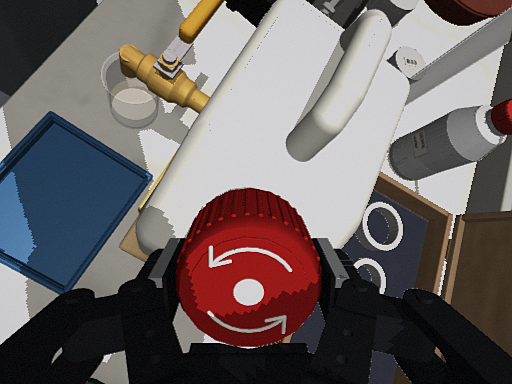

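The cap's arrows look the same relative to the gripper as before the turn, so the cap turned with it by about 62° (centre dot at (249,292)). Now I draw it off along the axis.

send_rows(
  deltas=[
    [[0,0,-0.004,0,0,0,-1],[0,0,-0.006,0,0,0,-1],[0,0,-0.006,0,0,0,-1],[0,0,0,0,0,0,-1]],
  ],
)

```text
t: 16.38
ee_pos: [0.5674, -0.3555, 0.2251]
tcp_rot: [-0.146, 0.463, 0.834, 0.263]
ft_force: [-1.2, 1.4, 2.7]
gripper_width: 0.696
finger_force: 86.0
```

```bash
python3 - <<'E'
from look import *
s=bot.state();print(A.inv().apply(s["ft_force"]),s["finger_force"],s["gripper_width"]);delta(s,*capgoal(.028,32))
E
```

```text
[-1.16495842  2.65969425  1.42345377] 86.02744817733765 0.6959328536084969
shift [ 0.0011 -0.001   0.0114] turn [ 0.001  0.001 -0.002]
neck-frame TCP mm [ 1.4 -0.4 39.4]
```

Free, with no pull force. Drawing it fully off.

send_rows(
  deltas=[
    [[0,0,-0.008,0,0,0,-1],[0,0,-0.01,0,0,0,-1],[0,0,-0.02,0,0,0,-1],[0,0,-0.04,0,0,0,-1],[0,0,-0.05,0,0,0,-1],[0,0,0,0,0,0,-1]],
  ],
)

```text
t: 17.12
ee_pos: [0.568, -0.432, 0.3337]
tcp_rot: [-0.142, 0.464, 0.834, 0.262]
ft_force: [-1.6, 0.4, -1.7]
gripper_width: 0.692
finger_force: 86.1
```

```bash
cat >> look.py <<'E'
def traygoal(z,yaw): # upright; tray centre
    return np.array([.4245,-.351,z]), Ro.from_euler('z',yaw,degrees=True)*Ro.from_matrix([[0,1,0],[1,0,0],[0,0,-1]])
E
python3 - <<'E'
from look import *
s=bot.state();print(s["ee_pos"],s["ft_force"],s["finger_force"],s["gripper_width"],s["qpos"]);delta(s,*traygoal(.25,45))
r=rot(s); 
T=traygoal(.25,45)[1]; print("world xyz to go",np.array([.4245,-.351,.25])-s["ee_pos"],"to upright only:",(r.inv()*T).as_rotvec())
E
```

```text
[ 0.56797953 -0.43204172  0.33374982] [-1.63526293  0.36588007 -1.67918404] 86.14507555961609 0.6919934280896423 [-0.82478086  0.69821795  1.07581874  0.41345016  1.81131294 -1.37238445]
shift [ 0.0925 -0.1122  0.114 ] turn [ 0.382 -0.47  -0.223]
neck-frame TCP mm [  2.   -0.8 172.4]
world xyz to go [-0.14347953  0.08104172 -0.08374982] to upright only: [ 0.38150938 -0.4701038  -0.22273729]
```

send_rows(
  deltas=[
    [[0,0,0,0.0955,-0.1175,-0.0557,-1],[0,0,0,0.0955,-0.1175,-0.0557,-1],[0,0,0,0.0955,-0.1175,-0.0557,-1],[0,0,0,0.0955,-0.1175,-0.0557,-1],[0,0,0,0,0,0,-1],[0.03,-0.008,0,0,0,0,-1],[0.04,-0.011,0,0,0,0,-1],[0.04,-0.011,0,0,0,0,-1],[0.03,-0.009,0,0,0,0,-1],[0.019,-0.005,0,0,0,0,-1],[0,0,0,0,0,0,-1],[0,0,0,0,0,0,-1]],
  ],
)

```text
t: 18.62
ee_pos: [0.4242, -0.3482, 0.3304]
tcp_rot: [-0.004, 0.382, 0.924, 0.002]
ft_force: [0.2, -0.6, -0.5]
gripper_width: 0.696
finger_force: 86.1
```

```bash
python3 - <<'E'
from look import *
s=bot.state();print(s["ee_pos"],s["ft_force"],s["finger_force"],s["gripper_width"],s["qpos"]);delta(s,*traygoal(.15,45))
for c in("wrist","scene"):
  im=imaging.snapshot(c); cv2.imwrite(f"pics/{c}6.png",im[:,:,::-1])
  for n in["cap","tray","cap_top","lever_grip"]:
    print(c,n,[(np.round(d["xyz"],3).tolist(),round(d["p"],2)) for d in models.tip_of(n,c)[:2]])
E
```

```text
[ 0.4241695  -0.34815825  0.33037482] [ 0.22923001 -0.61732922 -0.47236918] 86.06164455413818 0.6956137612667204 [-0.70984326  0.22431173  1.70808427  0.00175226  1.21881903 -1.49713562]
shift [-0.004  -0.0019  0.1803] turn [ 0.001 -0.01   0.001]
neck-frame TCP mm [-141.8   66.   121.5]
wrist cap [([0.426, -0.352, 0.31], 0.67), ([0.664, -0.082, 0.001], 0.49)]
wrist tray [([0.426, -0.351, 0.002], 0.93)]
wrist cap_top [([0.422, -0.35, 0.348], 0.76)]
wrist lever_grip [([0.461, -0.165, 0.136], 0.92), ([0.463, -0.229, 0.135], 0.58)]
scene cap [([0.42, -0.348, 0.311], 0.73)]
scene tray [([0.424, -0.353, 0.001], 0.82)]
scene cap_top [([0.426, -0.347, 0.348], 0.49), ([0.567, -0.268, 0.0], 0.23)]
scene lever_grip [([0.462, -0.166, 0.134], 0.66)]
```

View pics/wrist6.png

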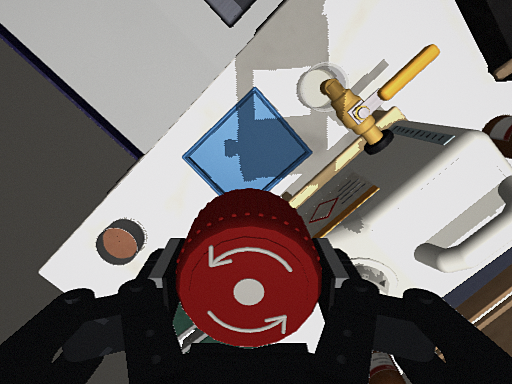

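The cap is held upright above the tray, with the tray at (248,140) in view. The lever at (410,70) still lies crosswise. Lowering.

send_rows(
  deltas=[
    [[-0.002,-0.001,0.04,0,0,0,-1],[-0.002,-0.001,0.05,0,-0.01,0,-1],[0,0,0.05,0,0,0,-1],[0,0,0.05,0,0,0,-1],[0,0,0.05,0,0,0,-1],[0,0,0.03,0,0,0,-1],[0,0,0.02,0,0,0,-1],[0,0,0,0,0,0,-1],[0,0,0,0,0,0,-1]],
  ],
)

```text
t: 20.25
ee_pos: [0.425, -0.3515, 0.0411]
tcp_rot: [0.001, 0.382, 0.924, -0.0]
ft_force: [-0.0, 0.7, -0.4]
gripper_width: 0.692
finger_force: 86.1
```

```bash
python3 - <<'E'
from look import *
s=bot.state();print(s["ft_force"],s["finger_force"],s["gripper_width"]);delta(s,*traygoal(.025,45))
E
```

```text
[-0.02766288  0.65454086 -0.37140423] 86.1224627494812 0.692435115205191
shift [ 0.0008 -0.      0.0161] turn [0.    0.002 0.003]
neck-frame TCP mm [-141.  -102.7 -113.6]
```

send_rows(
  deltas=[
    [[0,0,0.006,0,0,0,-1],[0,0,0.006,0,0,0,-1],[0,0,0.002,0,0,0,-1],[0,0,0,0,0,0,-1]],
  ],
)

```text
t: 20.75
ee_pos: [0.4245, -0.3511, 0.0263]
tcp_rot: [0.0, 0.382, 0.924, -0.0]
ft_force: [0.6, 0.1, -1.2]
gripper_width: 0.691
finger_force: 86.3
```

send_rows(
  deltas=[
    [[0,0,0.001,0,0,0,-1],[0,0,0.001,0,0,0,-1],[0,0,0,0,0,0,-1]],
  ],
)

```text
t: 21.12
ee_pos: [0.4246, -0.3512, 0.026]
tcp_rot: [0.0, 0.382, 0.924, -0.0]
ft_force: [-5.7, 3.0, 20.2]
gripper_width: 0.69
finger_force: 88.8
```

It's on the floor (20 N, z stopped). I'll ease off and open gently.

send_rows(
  deltas=[
    [[0,0,-0.001,0,0,0,-1],[0,0,0,0,0,0,-1],[0,0,0,0,0,0,0.5],[0,0,0,0,0,0,0.7],[0,0,0,0,0,0,0.8],[0,0,0,0,0,0,0.9],[0,0,0,0,0,0,0.9],[0,0,0,0,0,0,0.9]],
  ],
  force=30,
)

```text
t: 22.12
ee_pos: [0.4245, -0.3511, 0.0253]
tcp_rot: [0.0, 0.382, 0.924, -0.0]
ft_force: [-0.2, -0.7, -0.7]
gripper_width: 0.948
finger_force: 0.0
```

send_rows(
  deltas=[
    [[0,0,-0.01,0,0,0,0.9],[0,0,-0.015,0,0,0,0.9],[0,0,-0.03,0,0,0,0.9],[0,0,-0.05,0,0,0,0.9],[0,0,-0.06,0,0,0,0.9],[0,0,-0.06,0,0,0,0.9],[0,0,-0.05,0,0,0,0.9],[0,0,0,0,0,0,0.9]],
  ],
)

```text
t: 23.12
ee_pos: [0.426, -0.3524, 0.3062]
tcp_rot: [0.005, 0.382, 0.924, -0.002]
ft_force: [0.8, 0.2, -0.7]
gripper_width: 0.946
finger_force: 0.0
```

```bash
python3 - <<'E'
from look import *
s=bot.state();print(s["ee_pos"],s["ft_force"],s["gripper_width"])
for c in("wrist","top"):
  im=imaging.snapshot(c); cv2.imwrite(f"pics/{c}7.png",im[:,:,::-1])
  for n in["cap","tray","cap_top","lever_grip","tap_pivot","beaker"]:
    print(c,n,[(np.round(d["xyz"],3).tolist(),round(d["p"],2)) for d in models.tip_of(n,c)[:2]])
E
```

```text
[ 0.42601438 -0.3523601   0.30619148] [ 0.79000563  0.18467983 -0.6561241 ] 0.9456178806525771
wrist cap [([0.429, -0.352, 0.004], 0.76)]
wrist tray []
wrist cap_top [([0.425, -0.351, 0.044], 0.98)]
wrist lever_grip [([0.46, -0.165, 0.135], 0.82)]
wrist tap_pivot [([0.462, -0.23, 0.132], 0.72)]
wrist beaker [([0.427, -0.224, -0.0], 0.55)]
top cap []
top tray [([0.42, -0.35, 0.0], 0.63)]
top cap_top []
top lever_grip [([0.465, -0.166, 0.136], 0.45)]
top tap_pivot [([0.466, -0.224, 0.136], 0.63)]
top beaker [([0.427, -0.224, 0.001], 0.51)]
```

View pics/wrist7.png

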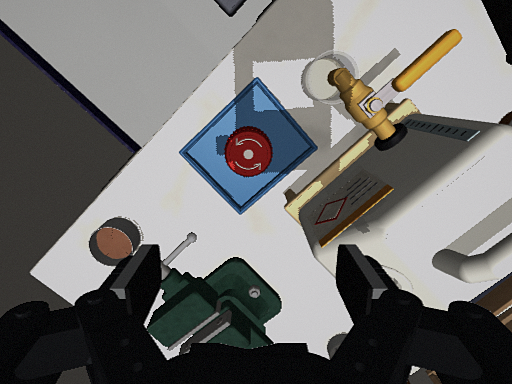

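The cap stands upright in the tray at (248,153). The lever, running from (372,105) to (460,35), is square to the pipe, and the beaker at (330,77) hasn't moved. Handing in.

```bash
python3 -c "
from workcell import bot
print(bot.hand_in())"
```

```text
the job is handed in; nothing more can be done
None
```

The tap is shut against its stop and the red cap stands upright on the tray floor; the job was handed in at about 24 s, with no judging result reported back.

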